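# Fetch the V-block from the latched case

### The job

Lift the paddle latch on the green steel case, swing the lid up to its stop and leave it standing open. Then take the V-block out of the sloping rack inside and set it gently on the iron plate, standing squarely on its base with the groove up and wholly on the plate. Leave the collar, the jar and the screwdriver where they are.

Things in the scene. Friction and masses are not known exactly. Their poses are not given: they have to be found in the camera images.
- case: Green sheet-steel case fixed to the bench, 210 deep (x) x 280 wide (y) x 100 high, walls 5 mm. Origin: centre of its underside; x points to the hinge side, away from the robot, z up. The V-block and the collar sit inside on a sloping rack, one near y = +60 mm, the other near -60 mm (either way round).
- lid_hinge (a point): Middle of the lid's hinge axis, on the case's rear top edge at x = 105, z = 100 mm of the case's frame; its axes are the case's. The axis runs along y; the lid turns about +y, its front edge going up and over towards the hinge.
- lid (a joint): Lid angle in rad: 0 shut, 1.4 at its stop (80 degrees). A 210 x 280 x 6 mm plate of 0.5 kg lying on the case's rim (underside at z = 100 mm). The hinge is stiff: the lid stays where it is left and takes about 1.3 N m to lift. A hidden pawl inside its front edge holds it shut (0.01 rad of play) until the paddle is raised by about 0.55 rad.
- paddle (a joint): Paddle angle against the lid in rad: 0 down (rest), 0.7 raised to its stop. A spring returns it: 0.07 N m at rest, 0.21 N m fully raised. Pulling its edge up raises the paddle first, then the lid. Once the lid is up by 0.15 rad the paddle may drop back.
- paddle_edge (a point): Centre of the paddle's rolled front edge: a steel bar 14 mm thick, 40 mm long along y, flat-ended, mid-front of the lid; shut, 28 mm above the lid (134 above the bench), 18 mm in front of the case. The paddle (30 wide, 5 thick) slopes down from it to its pivot. Gripped at its two ends with 40 to 60 N the bar turns between the fingers (harder, it sticks and slips out). Axes turn with the paddle.
- vblock: Steel V-block, 44 long (x) x 36 wide (y) x 36 high (z), about 0.4 kg, loose, with a V groove 26 wide and 13 deep along x in its top. Origin: centre of its underside; z points out of the groove. Starts in the shut case on the sloping rack, so that its z leans 30 degrees back towards the case's front.
- collar: Plain round steel collar, 36 diameter, 30 high, 16 bore, standing on the same rack; to be left where it is. Origin: centre of its underside.
- plate: Dark cast-iron surface plate, fixed on the bench beside the case (either side), 180 (x) x 150 (y) x 30 high. Origin: centre of its underside; its top is at z = 30 mm.
- jar: Amber glass jar, 60 diameter, 85 high, on the bench; to be left alone. Origin: centre of its underside.
- driver: Screwdriver lying on the bench across the front of the case; to be left alone. Origin: at its underside, near its middle; x points to its tip.
- rack_foot (a point): Middle of the foot of the plywood rack in the case, at x = 0, z = 30 mm of the case's frame; its axes are the case's. From here the board's top climbs towards +x at 30 degrees to x = 74, z = 73 mm, across the full width, so it faces the robot. A lip 8 mm high runs along the foot; V-block and collar stand square on the slope just above it.
- paddle_pivot (a point): Paddle's pivot axis (along the case's y) between two small brackets on the lid, 57 mm behind the paddle's edge and 16 mm lower; shut, at x = -66, z = 118 mm of the case's frame. The paddle turns about +y: its front edge rises. It moves and turns with the lid.
Things that resemble listed ones, but are neither listed nor needed, are in the scene too. Of the things that look like the plate, take the one that is farthest from the robot's base at the start.

How it is judged:
By the outcome, as a careful person would: the job done as asked, in the order asked, and still so for the second after the job is handed in, with the robot touching nothing.
It also fails if it takes over 56 s, if anything falls off the work surface, if the arm or the gripper's body presses on something with over 40 N, if the wrist force passes 120 N, or if a joint passes its speed limit or range.

### The arm

A 6-joint arm with a two-finger parallel gripper is mounted at the origin on the work surface. World frame = base frame: x ahead of the robot, y to its left, z up, the work surface at z = 0. Lengths are in mm, angles in rad, forces in N, time in s.
With the tool pointing down it reaches from about 225 to 725 mm from the base axis. Payload 3.1 kg.
Tool frame: the origin (TCP) lies on the centre line of the jaws, within the pads' length; the fingertips stand 14 mm ahead of it and the grasp point (between the pads) lies 5 mm behind it; z points along the fingers, y is the line along which they close (so a half turn about z gives the same grasp; the last joint's range is limited). The gripper opens to 85 mm and grips with 20 to 120 N. Pads are 22 mm wide; open, the fingers measure 114 mm over their backs; the gripper's body (76 mm by 85 mm) begins 54 mm behind the grasp point. The pads swing forward as they close: fully open they stand 13 mm farther back than shut.
Start: joints at [-1.431, 0.048, 0.099, 1.622, 0, 1.443], TCP at [138.905, -506.283, 245.312] pointing down, gripper open.
Joint ranges: [-2.91, 2.91], [-0.99, 1.94], [-1.21, 1.42], [-2.12, 2.29], [-1.49, 1.47], [-3.14, 3.14]. Speed limits (rad/s): [2.79, 2.79, 3.14, 3.14, 3.14, 3.14].

### API

Orientations are given as a unit quaternion [w, x, y, z].
In Python, from station import env, viewer gives the robot as it stands.
- The arm moves only by the tool play_rows, never from a script. Its argument "plan" is a list of rows, each a list of 6 numbers: the shift along the tool's x, y, z in m, then the turn, a rotation vector about the tool's x, y, z in rad. A call has exactly 10 rows; each row is the pose to reach, as a shift and turn from the pose commanded when the call began, along the tool's axes at that moment; what a row does not reach only later rows make up. A row lasts 1/8 s, in which the tool goes at most 62.5 mm and 10.7 degrees, less where a joint would pass 70% of its speed; a pose out of reach is approached as far as the arm can. A call with a gripper value outside its range is refused whole. "fingers" is the opening, from 0 (shut) to 1 (fully open), set as the call begins (left out, the last holds). The fingers move at their own pace and stop on an object; "squeeze" is the grip in N (left out, the last holds). Time passes only in rows, so rows that repeat a pose let the fingers close, or fill a call up. It gives the time, the measured TCP pose, the force, the opening and the grip force at its end, in the units of the state.
- env.read_state(): the state, without advancing time (a new reading comes with each control period).
- viewer.camera(name): name is "side" or "top" or "wrist"; returns the picture (400x640x3 uint8, red, green, blue); there is no depth.
- viewer.get_calibration(name): a dict with "fx", "fy", "cx", "cy" (pixels), "D" ([k1, k2, p1, p2, k3] as OpenCV has them; the pictures are not rectified), "eye" and "rotation" of the camera in the world; the wrist camera has in their place "T_tool_cam" (4x4, takes a point from camera to tool coordinates, whose origin is the TCP and whose axes are the flange's). Camera axes: x right, y down, z forward; pixel columns grow to the right and rows downward; lengths in mm; the calibration is good to about 2 mm. A picture is of the moment at which its call begins: read the wrist's pose just before it. get_calibration takes no time and is no camera call.
- env.finish_job(): hands the job in; it is judged then, once.
The state is a dict: "t": time; "qpos": joint angles; "dq": joint speeds; "joint_torque": joint torques, N m; "eef_pos": TCP position; "tcp_rot": TCP orientation; "contact_force": force on the tool from outside, world axes, zero at the start; "ft_torque": the same for the moment, N m; "width": finger opening in mm; "gripper_force": force on a finger pad.
Only numpy, scipy, OpenCV 4.12 (cv2) and the standard library are available. Lean on these libraries where they do the work, as an engineer would, in place of code of your own. Each camera call takes 0.05 s, during which the arm holds its last target. There are 200 camera calls.

## Working session

There is one attempt and no reset: what is moved stays moved. The work goes in short steps, Python scripts to look and compute and a tool call to move; the robot and the scene stay as the last step left them, time stands still between calls to the robot, and variables do not carry over. Pictures are saved under pics/ and viewed, at most 12 in all, crops included, and the job is handed in when it is done.

Besides the shell and the picture viewer there is one more tool, called by a JSON object that holds its "fn" and its "kwargs". play_rows: Moves the arm, as the interface text tells. Its arguments: {"type":"object","properties":{"plan":{"type":"array","items":{"type":"array","items":{"type":"number"}}},"fingers":{"type":"number"},"squeeze":{"type":"number"}},"required":["plan"]}

```bash
mkdir -p pics; ls
python3 - <<'E'
from station import env, viewer
import cv2,numpy as np
s=env.read_state();print(s)
ims=[]
for n in("side","top","wrist"):
    c=viewer.get_calibration(n);print(n,{k:np.round(v,4).tolist() for k,v in c.items()})
    im=viewer.camera(n)[...,::-1];cv2.imwrite(f"pics/{n}0.png",im)
E
```

```text
pics
{'t': 0.0, 'qpos': array([-1.43079601e+00,  4.87493850e-02,  9.75617665e-02,  1.62201232e+00,
       -2.66729442e-06,  1.44298462e+00]), 'dq': array([ 0.00152489, -0.00033278, -0.00021582, -0.00147439, -0.0019432 ,
       -0.00010559]), 'joint_torque': array([ 4.49129247e-04, -3.38776159e+01,  3.20017040e+01,  2.00458209e-02,
       -8.80659513e-05,  4.79262837e-06]), 'eef_pos': array([ 138.82398667, -505.69581369,  244.09976808]), 'tcp_rot': array([-1.20177699e-03,  9.91047262e-01,  1.33506105e-01, -8.65775870e-06]), 'contact_force': array([ 0.19509482,  0.73126696, -0.34239336]), 'ft_torque': array([ 0.02462702, -0.05401151,  0.0157586 ]), 'gripper_force': 0.0, 'width': 85.37896743021014}
side {'fx': 398.3317, 'fy': 398.3317, 'cx': 326.6208, 'cy': 204.5429, 'D': [-0.0592, 0.0, 0.0, 0.0, 0.0], 'eye': [229.1195, 646.077, 703.8526], 'rotation': [0.0614, -0.1531, 0.8948, -0.415]}
top {'fx': 385.0391, 'fy': 385.0391, 'cx': 317.6188, 'cy': 197.6156, 'D': [-0.0211, 0.0, 0.0, 0.0, 0.0], 'eye': [361.8169, 17.8495, 1244.2671], 'rotation': [0.0155, -0.7067, 0.7071, -0.0192]}
wrist {'fx': 332.0499, 'fy': 332.0499, 'cx': 322.7078, 'cy': 200.3947, 'D': [0.0091, 0.0, 0.0, 0.0, 0.0], 'T_tool_cam': [[0.0009, -0.9655, -0.2604, 65.2687], [1.0, 0.0009, 0.0004, 0.1384], [-0.0001, -0.2604, 0.9655, -128.9887], [0.0, 0.0, 0.0, 1.0]]}
```

View pics/top0.png

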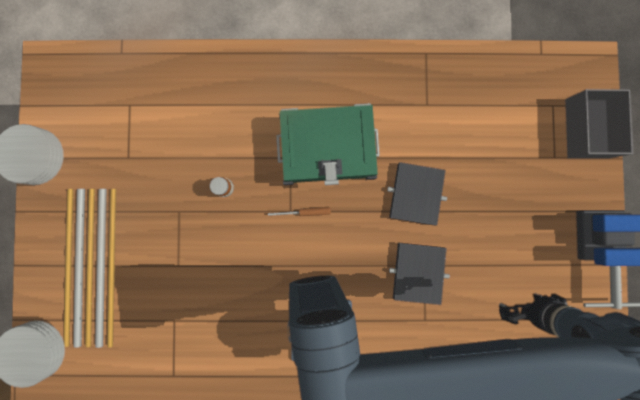

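View pics/side0.png

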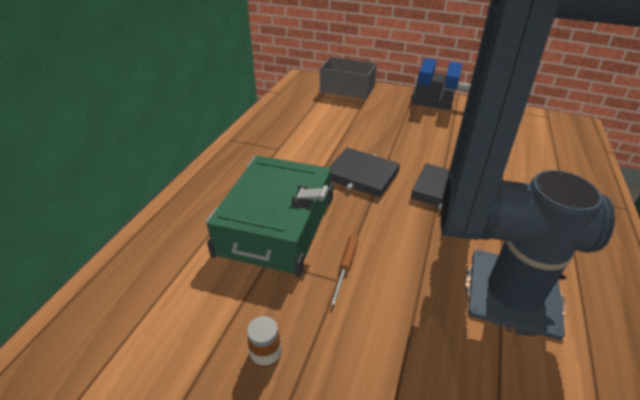

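The top view shows the case at about (328,145), the paddle edge at about (331,180), the far plate at about (417,193), the jar at (220,187) and the driver at (300,212). The side view agrees. I'll enlarge both for corner picking.

```bash
cat > h.py <<'E'
import numpy as np,cv2
from scipy.spatial.transform import Rotation as R
from station import env,viewer
def rq(q): return R.from_quat(np.roll(q,-1))
def cam(n,s=None):
    c=viewer.get_calibration(n);K=np.array([[c['fx'],0,c['cx']],[0,c['fy'],c['cy']],[0,0,1]])
    if n=='wrist':
        s=s or env.read_state();T=np.array(c['T_tool_cam']);r=rq(s['tcp_rot'])
        return K,np.array(c['D']),r.as_matrix()@T[:3,:3],s['eef_pos']+r.apply(T[:3,3])
    rot=np.array(c['rotation']);M=rq(rot).as_matrix() if rot.size==4 else rot
    return K,np.array(c['D']),M,np.array(c['eye'])
def ray(C,px):
    p=cv2.undistortPoints(np.array(px,float).reshape(-1,1,2),C[0],C[1]).reshape(-1,2)
    return np.c_[p,np.ones(len(p))]@C[2].T
def onz(C,px,z):
    d=ray(C,px);return C[3]+d*((z-C[3][2])/d[:,2])[:,None]
def proj(C,P):
    Rw=C[2].T;t=-Rw@C[3]
    return cv2.projectPoints(np.array(P,float).reshape(-1,3),cv2.Rodrigues(Rw)[0],t,C[0],C[1])[0].reshape(-1,2)
E
python3 - <<'E'
import cv2,numpy as np
from h import *
a=cv2.imread("pics/top0.png")[95:235,260:460];b=cv2.resize(a,None,fx=4,fy=4,interpolation=cv2.INTER_CUBIC);cv2.imwrite("pics/topz.png",b)
C=cam("top")
print(onz(C,[[281,110],[371,105],[376,178],[285,183]],106).round(), onz(C,[[331,180]],134).round(),onz(C,[[417,193]],30).round())
E
```

```text
[[ 681.  121.  106.]
 [ 696. -149.  106.]
 [ 476. -162.  106.]
 [ 461.  109.  106.]] [[467. -27. 134.]] [[ 436. -303.   30.]]
```

View pics/topz.png

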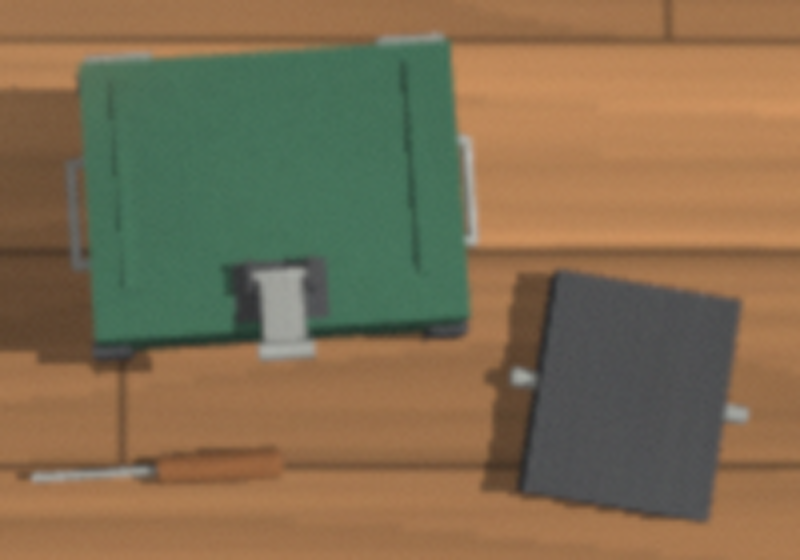

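The lid corners in the zoom are (82,64), (449,40), (467,320) and (96,340), with the bar centre at (288,352). The plate corners are (556,270), (741,300), (708,521) and (522,492).

```bash
cat >> h.py <<'E'
def rows(targets,p0,q0):
    """targets: list (pos mm, Rotation) -> rows in tool axes of pose p0,q0(Rotation)"""
    for p,r in targets:
        d=q0.inv().apply(np.array(p)-p0)/1000;w=(q0.inv()*r).as_rotvec()
        print([round(float(v),4) for v in d]+[round(float(v),3) for v in w],end=',\n')
def tool(yaw,tilt):
    # tool x forward along yaw, z down, tilted forward by tilt
    b=np.array([[1,0,0],[0,-1,0],[0,0,-1.]])
    return R.from_euler('z',yaw)*R.from_euler('y',-tilt)*R.from_matrix(b)
E
python3 - <<'E'
from h import *
from scipy.optimize import least_squares
C=cam("top");f=lambda z:np.array(z)/4+[259.6,94.6]
lid=f([[82,64],[449,40],[467,320],[96,340]]);pl=f([[556,270],[741,300],[708,521],[522,492]])
def fit(px,hx,hy,z,g):
    L=np.array([[hx,hy],[hx,-hy],[-hx,-hy],[-hx,hy]])
    def P(v):
        c,s=np.cos(v[2]),np.sin(v[2]);return np.c_[L@np.array([[c,s],[-s,c]])+v[:2],np.full(4,z)]
    r=least_squares(lambda v:(proj(C,P(v))-px).ravel(),g);return r.x,r.fun.round(1)
c,e=fit(lid,105,140,106,[575,-20,.05]);print(c,e)
print(fit(pl,90,75,30,[436,-303,-.15]))
bar=R.from_euler('z',c[2]).apply([-123,0,0])+[c[0],c[1],134];print('bar',bar,onz(C,f([[288,352]]),134))
s=env.read_state();q0=rq(s['tcp_rot'])
rows([(bar+[0,0,80],tool(c[2],0))],s['eef_pos'],q0)
E
```

```text
[ 5.83455699e+02 -1.93224401e+01  5.84247984e-02] [-0.8 -0.4  0.6  0.3  0.8 -0.2 -0.5  0.3]
(array([ 4.34671479e+02, -3.05274410e+02, -1.61413474e-01]), array([-0.1, -0.3,  0.1, -0.3,  0.2,  0.5, -0.1,  0.1]))
bar [460.66556668 -26.50460263 134.        ] [[459.90278337 -28.50026234 134.        ]]
[0.4372, -0.3771, 0.0312, -0.002, -0.0, 0.209],
```

{"fn": "play_rows", "kwargs": {"plan": [[0.044,-0.038,0,0,0,0.021],[0.088,-0.075,0,0,0,0.042],[0.132,-0.113,0,0,0,0.063],[0.176,-0.151,0,0,0,0.084],[0.22,-0.188,0,0,0,0.105],[0.264,-0.226,0.005,0,0,0.126],[0.308,-0.264,0.01,0,0,0.147],[0.352,-0.302,0.015,0,0,0.168],[0.396,-0.34,0.022,0,0,0.19],[0.437,-0.377,0.03,0,0,0.209]], "fingers": 1, "squeeze": 50}}

```text
t: 1.4
eef_pos: [461.4, -25.2, 215.0]
tcp_rot: [0.0, 1.0, 0.029, 0.0]
contact_force: [0.4, -1.3, -0.5]
width: 85.6
gripper_force: 0.0
```

Run:
```python
from h import *
s=env.read_state();print(s['t'],s['eef_pos'],s['qpos'].round(3),rq(s['tcp_rot']).as_euler('zyx'))
im=viewer.camera('wrist')[...,::-1].copy();cv2.imwrite("pics/w1.png",im)
C=cam('wrist',s);c=R.from_euler('z',.0584)
for L in ([-123,20,134],[-123,-20,134],[-105,140,106],[-105,-140,106]):
    p=proj(C,c.apply(L)+[583.5,-19.3,0])[0];print(L,p.round(1));cv2.circle(im,tuple(p.round().astype(int).tolist()),3,(0,0,255),1)
cv2.imwrite("pics/w1m.png",im)
```

```text
1.4 [461.3830647  -25.18854064 214.97227302] [-0.2   -0.121 -0.126  1.566 -0.     2.883] [-5.87110936e-02  4.17763678e-04  3.14127474e+00]
[-123, 20, 134] [293.9 214.2]
[-123, -20, 134] [354.3 214.2]
[-105, 140, 106] [131.4 178.8]
[-105, -140, 106] [516.3 179.3]
```

View pics/w1m.png

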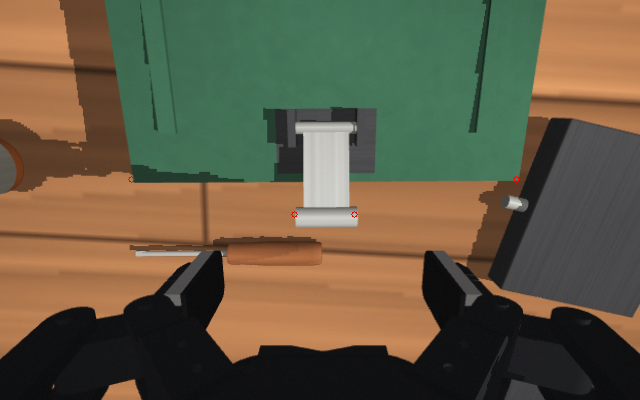

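The bar is at about (326,217), some 2 px right of and 3 px below the prediction. The fingers straddle it well. I'll descend with a small correction.

{"fn": "play_rows", "kwargs": {"plan": [[-0.001,0.001,0.012,0,0,0],[-0.002,0.003,0.025,0,0,0],[-0.002,0.003,0.037,0,0,0],[-0.002,0.003,0.049,0,0,0],[-0.002,0.003,0.06,0,0,0],[-0.002,0.003,0.07,0,0,0],[-0.002,0.003,0.079,0,0,0],[-0.002,0.003,0.085,0,0,0],[-0.002,0.003,0.088,0,0,0],[-0.002,0.003,0.088,0,0,0]]}}

```text
t: 2.7
eef_pos: [458.7, -30.1, 127.2]
tcp_rot: [-0.0, 1.0, 0.029, -0.0]
contact_force: [-0.9, 0.7, -1.3]
width: 85.4
gripper_force: 0.0
```

{"fn": "play_rows", "kwargs": {"plan": [[0,0,0,0,0,0],[0,0,0,0,0,0],[0,0,0,0,0,0],[0,0,0,0,0,0],[0,0,0,0,0,0],[0,0,0,0,0,0],[0,0,0,0,0,0],[0,0,0,0,0,0],[0,0,0,0,0,0],[0,0,0,0,0,0]], "fingers": 0, "squeeze": 50}}

```text
t: 3.95
eef_pos: [458.8, -27.8, 128.3]
tcp_rot: [-0.003, 1.0, 0.03, 0.001]
contact_force: [-1.3, 6.0, 4.5]
width: 38.8
gripper_force: 49.9
```

```bash
cat >> h.py <<'E'
YAW=.0584; CASE=np.array([582.,-21.,0])
def barloc(th,ph):
    r=lambda v,a:np.array([v[0]*np.cos(a)+v[1]*np.sin(a),-v[0]*np.sin(a)+v[1]*np.cos(a)])
    return np.array([105,100])+r(np.array([-171,18])+r(np.array([-57,16]),ph),th)
E
python3 - <<'E'
from h import *
s=env.read_state();print(s['t'],s['eef_pos'],s['width'],s['gripper_force'],s['contact_force'],s['qpos'].round(3))
im=viewer.camera('wrist')[...,::-1];im2=viewer.camera('side')[100:300,150:400,::-1]
cv2.imwrite("pics/g1.png",np.hstack([cv2.resize(im,(400,250)),cv2.resize(im2,(400,320))[:250]]))
p0=s['eef_pos'];q0=rq(s['tcp_rot']);b0=barloc(0,0);off=-5
def tgt(th,ph,tilt):
    b=barloc(th,ph)-b0; 
    # keep grasp offset g (tool z) fixed: grasp point 5 behind TCP
    g0=p0+q0.apply([0,0,off]); r=tool(YAW,tilt)
    return (g0+R.from_euler('z',YAW).apply([b[0],0,b[1]])-r.apply([0,0,off]),r)
seq=[(0,.12,0),(0,.24,0),(0,.36,0),(0,.48,0),(0,.6,0),(0,.68,0),(.04,.7,0.02),(.1,.7,.04),(.17,.7,.07),(.24,.68,.1)]
rows([tgt(*x) for x in seq],p0,q0)
E
```

```text
3.95 [458.77423017 -27.79592421 128.28456352] 38.75622089793146 49.94738459587097 [-1.29325459  5.99755873  4.4608857 ] [-0.21  -0.117 -0.294  1.394  0.006  2.871]
[0.0023, -0.0, -0.0067, -0.006, -0.001, 0.001],
[0.0054, -0.0, -0.0131, -0.006, -0.001, 0.001],
[0.0093, -0.0001, -0.019, -0.006, -0.001, 0.001],
[0.0139, -0.0001, -0.0245, -0.006, -0.001, 0.001],
[0.019, -0.0001, -0.0294, -0.006, -0.001, 0.001],
[0.0228, -0.0001, -0.0323, -0.006, -0.001, 0.001],
[0.0267, -0.0002, -0.041, -0.006, 0.019, 0.001],
[0.0317, -0.0002, -0.053, -0.006, 0.039, 0.001],
[0.0384, -0.0003, -0.0665, -0.006, 0.069, 0.001],
[0.045, -0.0004, -0.0791, -0.006, 0.099, 0.001],
```

View pics/g1.png

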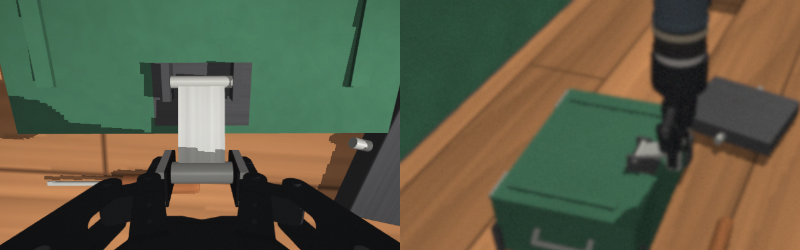

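The bar sits between both pads at (200,175) in the wrist half. I'll raise the paddle and then start lifting the lid.

{"fn": "play_rows", "kwargs": {"plan": [[0.002,-0.002,-0.006,0,0,0],[0.005,-0.002,-0.012,0,0,0],[0.009,-0.002,-0.018,0,0,0],[0.014,-0.002,-0.023,0,0,0],[0.019,-0.002,-0.028,0,0,0],[0.023,-0.002,-0.032,0,0,0],[0.027,-0.002,-0.04,0,0.02,0],[0.032,-0.002,-0.052,0,0.04,0],[0.038,-0.002,-0.065,0,0.07,0],[0.045,-0.002,-0.078,0,0.1,0]]}}

```text
t: 5.3
eef_pos: [501.6, -25.0, 206.7]
tcp_rot: [-0.002, 0.998, 0.029, 0.049]
contact_force: [-7.6, 2.9, -6.3]
width: 38.4
gripper_force: 52.7
```

Run:
```python
from h import *
s=env.read_state();print(s['t'],s['eef_pos'],s['width'],s['gripper_force'],s['contact_force'],s['qpos'].round(3))
im=viewer.camera('wrist')[...,::-1];im2=viewer.camera('side')[100:300,150:400,::-1]
cv2.imwrite("pics/g2.png",np.hstack([cv2.resize(im,(400,250)),cv2.resize(im2,(400,320))[:250]]))
p0=s['eef_pos'];q0=rq(s['tcp_rot']);b0=barloc(.24,.68);off=-5
def tgt(th,ph,tilt):
    b=barloc(th,ph)-b0
    g0=p0+q0.apply([0,0,off]); r=tool(YAW,tilt)
    return (g0+R.from_euler('z',YAW).apply([b[0],0,b[1]])-r.apply([0,0,off]),r)
seq=[(.24+.07*i,.68-.02*i,.1+.035*i) for i in range(1,18)]
t=[tgt(*x) for x in seq];rows(t[:10],p0,q0);print('--');rows(t[10:],*t[9]);print(t[-1][0],barloc(*seq[-1][:2]))
```

```text
5.3 [501.62969945 -25.03080126 206.67409363] 38.36084484372854 52.68193960189819 [-7.63275284  2.89453741 -6.26627331] [-0.199 -0.12  -0.145  1.452  0.026  2.885]
[0.0086, -0.0, -0.0114, -0.001, 0.038, 0.001],
[0.0179, -0.0, -0.0223, -0.001, 0.073, 0.001],
[0.028, -0.0, -0.0326, -0.001, 0.108, 0.001],
[0.0387, -0.0, -0.0422, -0.001, 0.143, 0.0],
[0.0501, -0.0, -0.0512, -0.001, 0.178, 0.0],
[0.0621, -0.0, -0.0594, -0.001, 0.213, 0.0],
[0.0746, -0.0, -0.0668, -0.001, 0.248, 0.0],
[0.0877, -0.0, -0.0734, -0.001, 0.283, 0.0],
[0.1011, -0.0, -0.0791, -0.001, 0.318, 0.0],
[0.115, -0.0, -0.084, -0.001, 0.353, 0.0],
--
[0.0146, -0.0, 0.0012, 0.0, 0.035, -0.0],
[0.0292, -0.0, 0.0033, 0.0, 0.07, 0.0],
[0.0436, -0.0, 0.0064, 0.0, 0.105, 0.0],
[0.0578, -0.0, 0.0104, -0.0, 0.14, -0.0],
[0.0718, -0.0, 0.0153, 0.0, 0.175, -0.0],
[0.0854, -0.0, 0.0212, 0.0, 0.21, 0.0],
[0.0985, -0.0, 0.0279, -0.0, 0.245, -0.0],
[708.40317751 -12.94619794 319.17689141] [125.78843148 324.54042264]
```

View pics/g2.png

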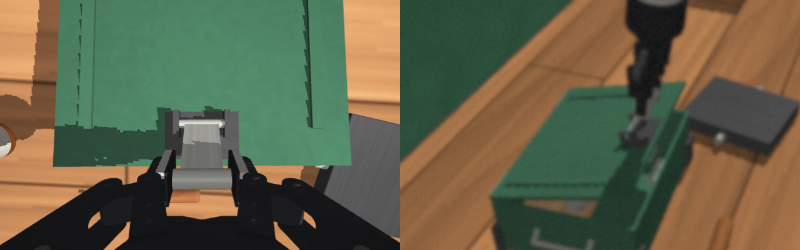

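The lid is unlatched and partly up, and the bar is still held. I'll continue along the arc.

{"fn": "play_rows", "kwargs": {"plan": [[0.009,0,-0.011,0,0.035,0],[0.018,0,-0.022,0,0.07,0],[0.028,0,-0.033,0,0.105,0],[0.039,0,-0.042,0,0.14,0],[0.05,0,-0.051,0,0.175,0],[0.062,0,-0.059,0,0.21,0],[0.075,0,-0.067,0,0.245,0],[0.088,0,-0.073,0,0.28,0],[0.101,0,-0.079,0,0.315,0],[0.115,0,-0.084,0,0.35,0]]}}

```text
t: 6.65
eef_pos: [608.8, -18.3, 304.7]
tcp_rot: [-0.007, 0.974, 0.029, 0.225]
contact_force: [-5.6, 5.2, -3.1]
width: 37.5
gripper_force: 50.0
```

Run:
```python
from h import *
s=env.read_state();print(s['t'],s['eef_pos'],s['width'],s['gripper_force'],s['contact_force'],s['qpos'].round(3),rq(s['tcp_rot']).as_euler('zyx').round(3))
p0=s['eef_pos'];q0=rq(s['tcp_rot']);g=p0+q0.apply([0,0,-5])
l=R.from_euler('z',-YAW).apply(g-CASE);print(l,barloc(.94,.48))
```

```text
6.65 [608.81291348 -18.25335118 304.7382201 ] 37.503463357510014 49.953240752220154 [-5.5755872   5.16183675 -3.14028571] [-0.196 -0.194 -0.093  1.231  0.112  2.911] [-0.066  0.453 -3.112]
[ 24.73475703   1.17066231 309.2317452 ] [ 25.93786995 307.46537762]
```

Run:
```python
from h import *
s=env.read_state();p0=s['eef_pos'];q0=rq(s['tcp_rot']);b0=barloc(.94,.48);off=-5
def tgt(th,ph,tilt):
    b=barloc(th,ph)-b0
    g0=p0+q0.apply([0,0,off]); r=tool(YAW,tilt)
    return (g0+R.from_euler('z',YAW).apply([b[0],0,b[1]])-r.apply([0,0,off]),r)
seq=[(.94+.07*i,.48-.02*i,.45+.03*i) for i in range(1,8)]+[(1.43,.45,.66),(1.43,.56,.66),(1.43,.63,.66)]
rows([tgt(*x) for x in seq],p0,q0)
```

```text
[0.0146, 0.0, 0.0012, -0.001, 0.026, 0.001],
[0.0291, 0.0, 0.0034, -0.001, 0.056, 0.001],
[0.0435, 0.0, 0.0066, -0.001, 0.086, 0.001],
[0.0577, 0.0001, 0.0106, -0.001, 0.116, 0.001],
[0.0716, 0.0001, 0.0156, -0.001, 0.146, 0.001],
[0.0851, 0.0001, 0.0215, -0.001, 0.176, 0.001],
[0.0982, 0.0001, 0.0283, -0.001, 0.206, 0.001],
[0.1019, 0.0001, 0.0338, -0.001, 0.206, 0.001],
[0.1049, 0.0001, 0.0395, -0.001, 0.206, 0.001],
[0.1064, 0.0001, 0.0434, -0.001, 0.206, 0.001],
```

{"fn": "play_rows", "kwargs": {"plan": [[0.015,0,0.001,0,0.03,0],[0.029,0,0.003,0,0.06,0],[0.043,0,0.007,0,0.09,0],[0.058,0,0.011,0,0.12,0],[0.072,0,0.016,0,0.15,0],[0.085,0,0.022,0,0.18,0],[0.098,0,0.028,0,0.21,0],[0.102,0,0.034,0,0.21,0],[0.105,0,0.04,0,0.21,0],[0.107,0,0.044,0,0.21,0]]}}

```text
t: 7.9
eef_pos: [727.2, -14.1, 316.8]
tcp_rot: [-0.007, 0.943, 0.028, 0.33]
contact_force: [0.4, -0.6, 1.7]
width: 24.4
gripper_force: 0.0
```

Run:
```python
from h import *
s=env.read_state();print(s['t'],s['eef_pos'],s['width'],s['gripper_force'],s['contact_force'],s['qpos'].round(3),rq(s['tcp_rot']).as_euler('zyx').round(3))
g=s['eef_pos']+rq(s['tcp_rot']).apply([0,0,-5]);print(R.from_euler('z',-YAW).apply(g-CASE),barloc(1.4,.63))
im=viewer.camera('top')[70:270,230:480,::-1];im2=viewer.camera('side')[60:260,150:400,::-1]
cv2.imwrite("pics/g3.png",np.hstack([cv2.resize(im,(400,320)),cv2.resize(im2,(400,320))]))
```

```text
7.9 [727.18714354 -14.11165194 316.83193427] 24.41194418456099 0.0 [ 0.40871557 -0.61610292  1.72296305] [-0.167 -0.097 -0.08   0.927  0.134  2.962] [-0.072  0.672 -3.102]
[142.22445004  -1.56848907 320.74115861] [133.28056726 315.574689  ]
```

View pics/g3.png

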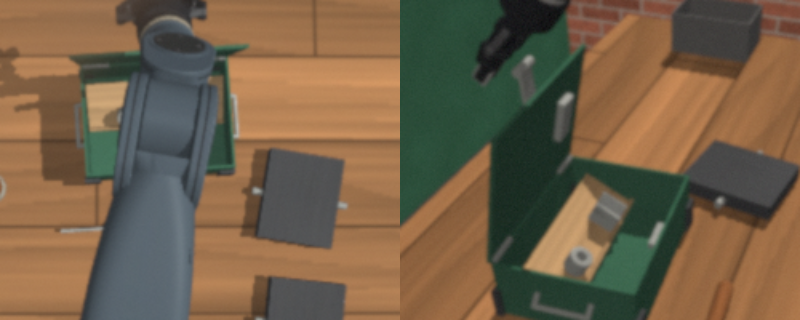

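The grip slipped off late. The lid is standing nearly open, its top edge running from about (490,150) to (583,48) in the side crop. V-block (600,210), collar (578,262). Next I'll check the lid angle.

Run:
```python
from h import *
C=cam('side');c=R.from_euler('z',YAW)
f=lambda p:(np.array(p)-[150,60])*1.6
for th in (1.2,1.3,1.4):
    a=[]
    for y in (140,-140):
        for h in (0,6):
            x=-210*np.cos(th)+h*np.sin(th);z=210*np.sin(th)+h*np.cos(th)
            a.append(c.apply([105+x,y,100+z])+CASE)
    print(th,f(proj(C,a)).round().tolist())
print('bar',f(proj(C,[c.apply([barloc(1.4,ph)[0],y,barloc(1.4,ph)[1]])+CASE for ph in (0,.6) for y in (20,-20)])).round().tolist())
s=env.read_state();print('tip',f(proj(C,[s['eef_pos']+rq(s['tcp_rot']).apply([0,0,14])])))
im=viewer.camera('side')[:,:,::-1];cv2.imwrite('pics/s4.png',cv2.resize(im[70:220,200:400],(800,600),interpolation=cv2.INTER_CUBIC))
```

```text
1.2 [[119.0, 151.0], [114.0, 149.0], [206.0, 52.0], [202.0, 50.0]]
1.3 [[102.0, 144.0], [98.0, 142.0], [193.0, 46.0], [189.0, 44.0]]
1.4 [[86.0, 138.0], [81.0, 136.0], [180.0, 41.0], [176.0, 40.0]]
bar [[108.0, 71.0], [122.0, 58.0], [87.0, 77.0], [102.0, 64.0]]
tip [[82.45641839 77.09435013]]
```

View pics/s4.png

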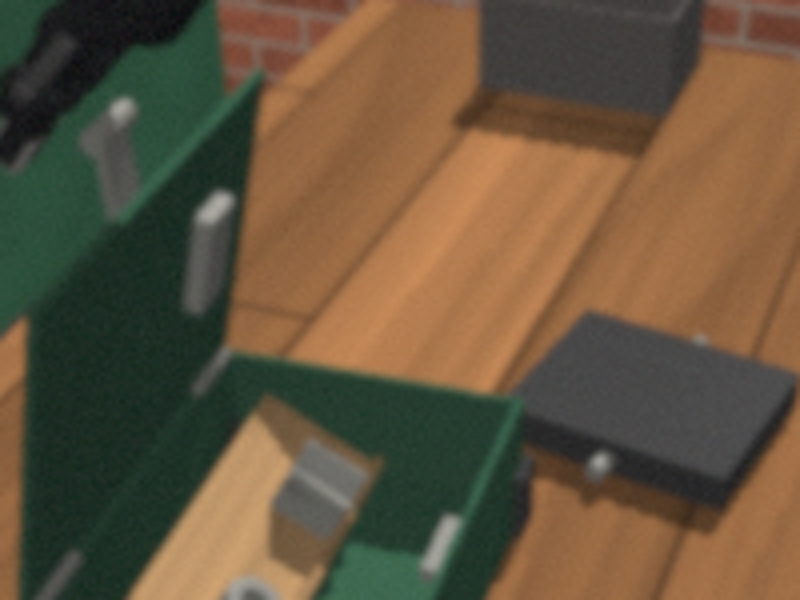

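The V-block is on the far (-y) side and the paddle is free. The lid stands at about 1.36 rad, perhaps just short of its stop. I'll lift the fingers clear and come round to push it home from the inside.

{"fn": "play_rows", "kwargs": {"plan": [[0.028,0,-0.035,0,0,0],[0.052,-0.01,-0.065,0,0,0],[0.021,-0.02,-0.09,0,0,0],[-0.011,-0.03,-0.115,0,0,0],[-0.038,-0.04,-0.137,0,0,0],[-0.062,-0.04,-0.107,0,0,0],[-0.087,-0.04,-0.075,0,0,0],[-0.109,-0.04,-0.047,0,0,0],[-0.109,-0.04,-0.047,0,0,0],[-0.109,-0.04,-0.047,0,0,0]], "fingers": 0}}

```text
t: 9.3
eef_pos: [609.0, 20.3, 281.5]
tcp_rot: [-0.009, 0.945, 0.028, 0.327]
contact_force: [0.4, 1.0, 0.7]
width: 0.0
gripper_force: 0.0
```

Run:
```python
from h import *
s=env.read_state();print(s['t'],s['width'],s['contact_force'],rq(s['tcp_rot']).as_euler('zyx').round(3))
print(R.from_euler('z',-YAW).apply(s['eef_pos']-CASE))
```

```text
9.3 0.006133868242666522 [0.38907478 0.96704492 0.74286922] [-0.074  0.664 -3.097]
[ 29.32122131  39.62968335 281.52460556]
```

{"fn": "play_rows", "kwargs": {"plan": [[0.004,0,0.003,0,0,0],[0.008,0,0.006,0,0,0],[0.012,0,0.009,0,0,0],[0.015,0,0.012,0,0,0],[0.017,0,0.013,0,0,0],[0.019,0,0.015,0,0,0],[0.02,0,0.016,0,0,0],[0.021,0,0.017,0,0,0],[0.022,0,0.017,0,0,0],[0.022,0,0.017,0,0,0]]}}

```text
t: 10.55
eef_pos: [634.8, 22.3, 277.5]
tcp_rot: [-0.01, 0.946, 0.028, 0.323]
contact_force: [-6.3, -0.1, 1.9]
width: 0.4
gripper_force: 2.3
```

{"fn": "play_rows", "kwargs": {"plan": [[0.002,0,0.001,0,0,0],[0.004,0,0.002,0,0,0],[0.005,0,0.004,0,0,0],[0.006,0,0.005,0,0,0],[0.007,0,0.006,0,0,0],[0.008,0,0.006,0,0,0],[0.009,0,0.007,0,0,0],[0.01,0,0.008,0,0,0],[0.01,0,0.008,0,0,0],[0.01,0,0.008,0,0,0]]}}

```text
t: 11.8
eef_pos: [640.3, 22.7, 278.2]
tcp_rot: [-0.009, 0.948, 0.027, 0.318]
contact_force: [-53.1, -3.6, 24.6]
width: 0.1
gripper_force: 24.6
```

The force rose to 53 N, so the lid is on its stop. I'll back off and go to a viewing pose over the V-block.

Run:
```python
from h import *
s=env.read_state();p0=s['eef_pos'];q0=rq(s['tcp_rot']);c=R.from_euler('z',YAW)
P=lambda x,y,z:c.apply([x,y,z])+CASE
r0=tool(YAW,.65);r1=tool(YAW,np.pi/6)
rows([(P(30,40,285),r0),(P(0,30,285),r0),(P(-20,0,270),r0),(P(-30,-30,240),r1),(P(-40,-58,200),r1),(P(-45,-60,165),r1)],p0,q0)
```

```text
[-0.0205, 0.0003, -0.024, 0.002, 0.003, -0.001],
[-0.0444, 0.0104, -0.042, 0.002, 0.003, -0.001],
[-0.0694, 0.0404, -0.0421, 0.002, 0.003, -0.001],
[-0.0954, 0.0704, -0.0241, 0.001, -0.123, -0.001],
[-0.1274, 0.0984, 0.0018, 0.001, -0.123, -0.001],
[-0.1525, 0.1004, 0.0268, 0.001, -0.123, -0.001],
```

{"fn": "play_rows", "kwargs": {"plan": [[-0.02,0,-0.024,0,0,0],[-0.044,0.01,-0.042,0,0,0],[-0.07,0.04,-0.042,0,0,0],[-0.095,0.07,-0.024,0,-0.125,0],[-0.127,0.098,0.002,0,-0.125,0],[-0.152,0.1,0.027,0,-0.125,0],[-0.152,0.1,0.027,0,-0.125,0],[-0.152,0.1,0.027,0,-0.125,0],[-0.152,0.1,0.027,0,-0.125,0],[-0.152,0.1,0.027,0,-0.125,0]], "fingers": 1}}

```text
t: 13.05
eef_pos: [552.0, -82.9, 165.6]
tcp_rot: [-0.007, 0.964, 0.029, 0.266]
contact_force: [0.5, -0.1, -0.1]
width: 85.2
gripper_force: 0.0
```

Run:
```python
from h import *
s=env.read_state();print(s['t'],s['width'],s['contact_force'],s['eef_pos'],rq(s['tcp_rot']).as_euler('zyx').round(3))
im=viewer.camera('wrist')[...,::-1].copy();cv2.imwrite("pics/w5.png",im)
C=cam('wrist',s);c=R.from_euler('z',YAW)
def slope(u,y,h): return c.apply([u*.866-h*.5,-60+y,30+u*.5+h*.866])+CASE
for L in [(a,b,36) for a in (6,50) for b in (18,-18)]+[(0,0,0)]:
    p=proj(C,slope(*L))[0];print(L,p.round(1));cv2.circle(im,tuple(p.round().astype(int).tolist()),3,(0,0,255),1)
cv2.imwrite("pics/w5m.png",im)
```

```text
13.05 85.16504541343913 [ 0.53913832 -0.1207188  -0.11296136] [551.99484171 -82.93670942 165.56345245] [-0.069  0.538 -3.108]
(6, 18, 36) [297.7 250.8]
(6, -18, 36) [346.5 250.9]
(50, 18, 36) [296.7 192.7]
(50, -18, 36) [347.7 192.8]
(0, 0, 0) [322.1 240.8]
```

View pics/w5m.png

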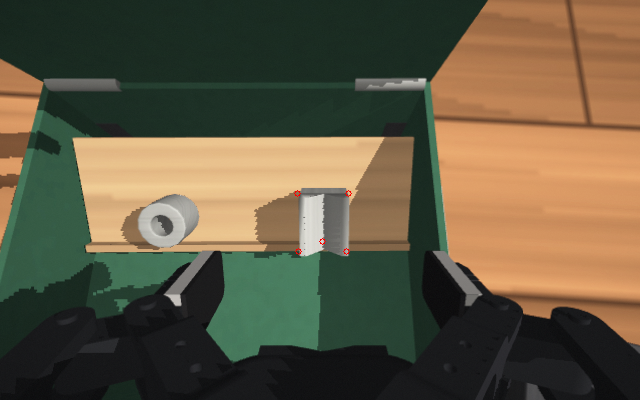

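The predicted V-block corners match within about 3 px. The block's top face runs from (300,190) to (349,255), and it is a couple of mm towards -y and down the slope. Next is the approach along the block's axis.

Run:
```python
from h import *
s=env.read_state();p0=s['eef_pos'];q0=rq(s['tcp_rot']);c=R.from_euler('z',YAW);r=tool(YAW,np.pi/6)
def slope(u,y,h): return c.apply([u*.866-h*.5,-60+y,30+u*.5+h*.866])+CASE
rows([(slope(26,-2,h),r) for h in (100,60,30,18)],p0,q0)
```

```text
[-0.0126, 0.0019, 0.0337, 0.001, -0.014, 0.002],
[-0.0132, 0.0019, 0.0736, 0.001, -0.014, 0.002],
[-0.0136, 0.0019, 0.1036, 0.001, -0.014, 0.002],
[-0.0138, 0.0019, 0.1156, 0.001, -0.014, 0.002],
```

{"fn": "play_rows", "kwargs": {"plan": [[-0.006,0.001,0.015,0,-0.01,0],[-0.013,0.002,0.034,0,-0.014,0],[-0.013,0.002,0.054,0,-0.014,0],[-0.013,0.002,0.074,0,-0.014,0],[-0.013,0.002,0.087,0,-0.014,0],[-0.014,0.002,0.098,0,-0.014,0],[-0.014,0.002,0.106,0,-0.014,0],[-0.014,0.002,0.112,0,-0.014,0],[-0.014,0.002,0.115,0,-0.014,0],[-0.014,0.002,0.115,0,-0.014,0]]}}

```text
t: 14.35
eef_pos: [596.3, -79.1, 55.3]
tcp_rot: [-0.011, 0.966, 0.029, 0.256]
contact_force: [-0.4, 6.0, -2.2]
width: 85.3
gripper_force: 0.0
```

{"fn": "play_rows", "kwargs": {"plan": [[0,0,0,0,0,0],[0,0,0,0,0,0],[0,0,0,0,0,0],[0,0,0,0,0,0],[0,0,0,0,0,0],[0,0,0,0,0,0],[0,0,0,0,0,0],[0,0,0,0,0,0],[0,0,0,0,0,0],[0,0,0,0,0,0]], "fingers": 0, "squeeze": 70}}

```text
t: 15.6
eef_pos: [597.8, -82.6, 57.9]
tcp_rot: [-0.007, 0.966, 0.028, 0.258]
contact_force: [-3.6, -0.2, 5.2]
width: 35.1
gripper_force: 70.9
```

Run:
```python
from h import *
s=env.read_state();print(s['t'],s['width'],s['contact_force'],s['gripper_force'],s['qpos'].round(3),rq(s['tcp_rot']).as_euler('zyx').round(3))
l=R.from_euler('z',-YAW).apply(s['eef_pos']-CASE)-[0,-60,30];print('u,y,h',l[0]*.866+l[2]*.5,l[1],-l[0]*.5+l[2]*.866)
im=viewer.camera('wrist')[...,::-1];cv2.imwrite("pics/w6.png",im)
```

```text
15.6 35.12681627669995 [-3.56536342 -0.24929785  5.15598055] 70.9192219376564 [-0.348 -0.181 -0.605  0.66   0.198  2.785] [-0.067  0.521 -3.109]
u,y,h 24.52657037147629 -2.40734977397112 18.05828152881722
```

The V-block is held at 35 mm width. I'll lift it along its axis.

{"fn": "play_rows", "kwargs": {"plan": [[0,0,-0.003,0,0,0],[0,0,-0.008,0,0,0],[0,0,-0.016,0,0,0],[0,0,-0.028,0,0,0],[0,0,-0.042,0,0,0],[0,0,-0.058,0,0,0],[0,0,-0.075,0,0,0],[0,0,-0.092,0,0,0],[0.015,0,-0.115,0,0,0],[0.03,0,-0.135,0,0,0]]}}

```text
t: 16.9
eef_pos: [555.6, -84.7, 190.5]
tcp_rot: [-0.007, 0.966, 0.028, 0.258]
contact_force: [-0.6, 0.4, -3.2]
width: 34.9
gripper_force: 70.6
```

Run:
```python
from h import *
s=env.read_state();print(s['t'],s['width'],s['contact_force'],s['gripper_force'],s['qpos'].round(3))
p0=s['eef_pos'];q0=rq(s['tcp_rot']);e=np.array([434.,-305,140]);print(p0)
T=[]
for i in range(1,11):
    a=min(1,i/8);T.append((p0+(e-p0)*[a,a,max(0,(i-5)/5)],tool(.058-.22*a,.52*(1-a))))
rows(T,p0,q0)
```

```text
16.9 34.86826220228998 [-0.61144898  0.42829765 -3.15031502] 70.58091804385185 [-0.387 -0.383 -0.491  0.985  0.216  2.749]
[555.58551755 -84.65699075 190.4707879 ]
[-0.0146, 0.0266, -0.0083, -0.013, -0.067, 0.025],
[-0.0291, 0.0532, -0.0167, -0.024, -0.131, 0.05],
[-0.0437, 0.0798, -0.025, -0.034, -0.196, 0.076],
[-0.0582, 0.1064, -0.0334, -0.042, -0.261, 0.102],
[-0.0728, 0.133, -0.0417, -0.048, -0.326, 0.13],
[-0.0924, 0.1597, -0.0413, -0.053, -0.391, 0.158],
[-0.1119, 0.1863, -0.0409, -0.056, -0.455, 0.186],
[-0.1315, 0.2129, -0.0405, -0.057, -0.519, 0.215],
[-0.1365, 0.2129, -0.0318, -0.057, -0.519, 0.215],
[-0.1416, 0.2129, -0.023, -0.057, -0.519, 0.215],
```

{"fn": "play_rows", "kwargs": {"plan": [[-0.015,0.027,-0.008,-0.013,-0.067,0.025],[-0.029,0.053,-0.017,-0.024,-0.131,0.05],[-0.044,0.08,-0.025,-0.034,-0.196,0.076],[-0.058,0.106,-0.033,-0.042,-0.261,0.102],[-0.073,0.133,-0.042,-0.048,-0.326,0.13],[-0.092,0.16,-0.041,-0.053,-0.391,0.158],[-0.112,0.186,-0.041,-0.056,-0.455,0.186],[-0.131,0.213,-0.04,-0.057,-0.519,0.215],[-0.136,0.213,-0.032,-0.057,-0.519,0.215],[-0.142,0.213,-0.023,-0.057,-0.519,0.215]]}}

```text
t: 18.15
eef_pos: [434.7, -305.1, 138.5]
tcp_rot: [-0.0, 0.997, -0.081, 0.001]
contact_force: [-0.0, -0.6, -3.4]
width: 35.0
gripper_force: 71.0
```

Run:
```python
from h import *
s=env.read_state();print(s['t'],s['width'],s['contact_force'],s['qpos'].round(3),s['eef_pos'])
p0=s['eef_pos'];q0=rq(s['tcp_rot'])
rows([(np.array([434.,-305,58]),tool(-.16,0))],p0,q0)
im=viewer.camera('wrist')[...,::-1];im2=viewer.camera('side')[60:260,150:400,::-1]
cv2.imwrite("pics/g7.png",np.hstack([cv2.resize(im,(440,275)),cv2.resize(im2,(344,275))]))
```

```text
18.15 35.040085640662 [-0.0380429  -0.59095213 -3.44502702] [-7.390e-01  6.500e-02 -9.500e-02  1.409e+00  1.000e-03  2.564e+00] [ 434.70826746 -305.1478893   138.46835332]
[-0.0009, -0.0, 0.0805, -0.0, -0.002, -0.001],
```

View pics/g7.png

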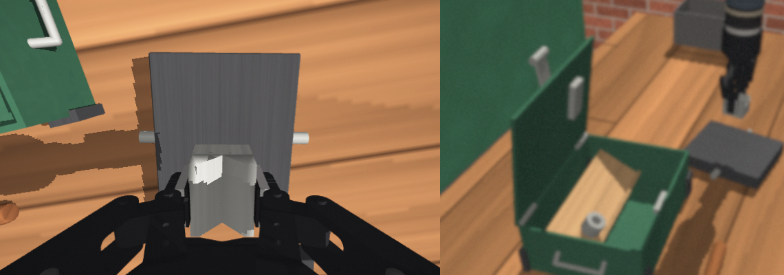

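The V-block hangs upright in the jaws at about (223,190) over the middle of the plate, the lid is open, and the collar is in place. Now I'll lower it, slowly at the end.

{"fn": "play_rows", "kwargs": {"plan": [[0,0,0.014,0,0,0],[0,0,0.03,0,0,0],[0,0,0.045,0,0,0],[0,0,0.058,0,0,0],[0,0,0.068,0,0,0],[0,0,0.076,0,0,0],[0,0,0.08,0,0,0],[0,0,0.083,0,0,0],[0,0,0.084,0,0,0],[0,0,0.084,0,0,0]]}}

```text
t: 19.5
eef_pos: [434.5, -305.2, 54.5]
tcp_rot: [0.0, 0.997, -0.08, 0.0]
contact_force: [-0.3, 0.0, -3.0]
width: 35.2
gripper_force: 71.1
```

{"fn": "play_rows", "kwargs": {"plan": [[0,0,0.0005,0,0,0],[0,0,0.001,0,0,0],[0,0,0.0015,0,0,0],[0,0,0.002,0,0,0],[0,0,0.0025,0,0,0],[0,0,0.003,0,0,0],[0,0,0.0035,0,0,0],[0,0,0.004,0,0,0],[0,0,0.004,0,0,0],[0,0,0.004,0,0,0]]}}

```text
t: 20.75
eef_pos: [434.4, -305.1, 50.2]
tcp_rot: [-0.0, 0.997, -0.08, -0.0]
contact_force: [-0.3, 0.1, -2.6]
width: 35.2
gripper_force: 71.1
```

{"fn": "play_rows", "kwargs": {"plan": [[0,0,0.0003,0,0,0],[0,0,0.0006,0,0,0],[0,0,0.0009,0,0,0],[0,0,0.0012,0,0,0],[0,0,0.0015,0,0,0],[0,0,0.0018,0,0,0],[0,0,0.0021,0,0,0],[0,0,0.0023,0,0,0],[0,0,0.0025,0,0,0],[0,0,0.0025,0,0,0]]}}

```text
t: 22.0
eef_pos: [434.4, -305.1, 48.5]
tcp_rot: [-0.0, 0.997, -0.08, 0.0]
contact_force: [-2.7, 3.8, 6.1]
width: 34.9
gripper_force: 72.2
```

The block is on the plate. Next I'll release and go straight up.

{"fn": "play_rows", "kwargs": {"plan": [[0,0,0,0,0,0],[0,0,0,0,0,0],[0,0,0,0,0,0],[0,0,0,0,0,0],[0,0,0,0,0,0],[0,0,0,0,0,0],[0,0,0,0,0,0],[0,0,0,0,0,0],[0,0,-0.005,0,0,0],[0,0,-0.012,0,0,0]], "fingers": 1}}

```text
t: 23.25
eef_pos: [434.3, -305.0, 60.0]
tcp_rot: [-0.0, 0.997, -0.08, -0.0]
contact_force: [0.5, 0.5, -0.7]
width: 85.3
gripper_force: 0.0
```

{"fn": "play_rows", "kwargs": {"plan": [[0,0,-0.01,0,0,0],[0,0,-0.025,0,0,0],[0,0,-0.045,0,0,0],[0,0,-0.07,0,0,0],[0,0,-0.095,0,0,0],[0,0,-0.12,0,0,0],[-0.02,0,-0.13,0,0,0],[-0.04,0,-0.13,0,0,0],[-0.04,0,-0.13,0,0,0],[-0.04,0,-0.13,0,0,0]]}}

```text
t: 24.5
eef_pos: [395.4, -299.0, 190.2]
tcp_rot: [0.0, 0.997, -0.081, 0.001]
contact_force: [-0.2, 0.2, 0.1]
width: 85.2
gripper_force: 0.0
```

Run:
```python
from h import *
s=env.read_state();print(s['t'],s['width'],s['contact_force'],s['eef_pos'])
im=viewer.camera('wrist')[...,::-1];im2=viewer.camera('side')[60:260,150:400,::-1]
cv2.imwrite("pics/g8.png",np.hstack([cv2.resize(im,(440,275)),cv2.resize(im2,(344,275))]))
```

```text
24.5 85.1629185089056 [-0.16818689  0.21198772  0.10384761] [ 395.4072684  -298.95640966  190.23686342]
```

View pics/g8.png

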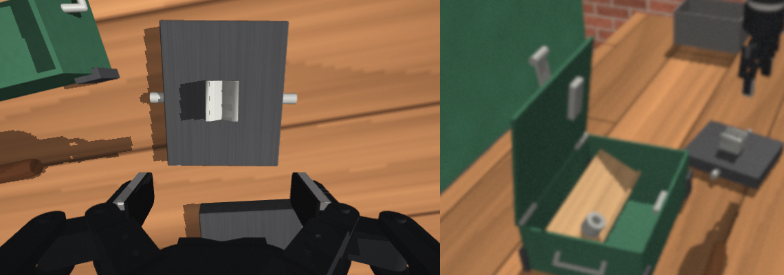

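The V-block stands groove up at (222,100), in the middle of the far plate. The lid is open and the gripper is clear.

```bash
python3 -c "
from station import env
print(env.finish_job())"
```

```text
the job is handed in; nothing more can be done
None
```

The job is handed in at about 25 s: the lid is open at its stop and the V-block stands groove up in the middle of the far plate, with the collar, jar and screwdriver untouched. The paddle bar slipped from the grip near the top of the swing, so I pushed the lid the last part to its stop with closed fingers (53 N there).

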